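# Find the worn isolator foot and flag it

### The job

Three spring isolator feet from the microscope's anti-vibration table stand in a row on the bench. Feel them with the fingertips: press down the blue pad of each in turn, from the robot's left (+y) to its right, to find the softest, which is worn out; then push that one's red tag fully down and let go. Leave the other two tags as they are, pull no tag up, and do not lift, shift or tip the bottle, the tip box or the tube block.

Things in the scene. Friction and masses are not known exactly. Their poses are not given: they have to be found in the camera images.
- rail: white carrier board 190 x 470 x 12 mm, fixed to the bench; origin: centre of its underside, x across, y along it towards the robot's left, z up. Bolted on it at y = +170 (left), 0, -170 mm (right) stand three feet, alike to the eye, each on a plate 170 x 90 mm, 12 mm thick: at x = +40 mm a round blue pad on a coil spring, at x = -50 mm a red tag in a grey holder
- left_pad (a point): where the centre of the top of the left foot's blue pad is when free (does not move with the pad): 80 mm above the bench. The pad is 56 mm across and 12 mm thick, above a dark cup 68 mm across with its rim 42 mm above the bench
- left_tag (a point): where the centre of the flat top of the left foot's red tag is when up (does not move with the tag): 74 mm above the bench, 54 mm when fully down. T-shaped tab, head 26 x 34 x 6 mm (x, y of the rail); its holder, 32 x 40 mm, ends 46 mm above the bench
- middle_pad (a point): where the centre of the top of the middle foot's blue pad is when free (does not move with the pad): 80 mm above the bench. The pad is 56 mm across and 12 mm thick, above a dark cup 68 mm across with its rim 42 mm above the bench
- middle_tag (a point): where the centre of the flat top of the middle foot's red tag is when up (does not move with the tag): 74 mm above the bench, 54 mm when fully down. T-shaped tab, head 26 x 34 x 6 mm (x, y of the rail); its holder, 32 x 40 mm, ends 46 mm above the bench
- right_pad (a point): where the centre of the top of the right foot's blue pad is when free (does not move with the pad): 80 mm above the bench. The pad is 56 mm across and 12 mm thick, above a dark cup 68 mm across with its rim 42 mm above the bench
- right_tag (a point): where the centre of the flat top of the right foot's red tag is when up (does not move with the tag): 74 mm above the bench, 54 mm when fully down. T-shaped tab, head 26 x 34 x 6 mm (x, y of the rail); its holder, 32 x 40 mm, ends 46 mm above the bench
- pad_soft (a joint): how far the pad of the softest foot (at any of the three places) is pressed down, m: 0 free, 0.015 at its stop; springs back. Gives from about 1 N on, then evenly with depth: 10 mm down, the softest needs about 4 N, the firmer about 8.5 and 10.5 N. A press of 3 mm or more kept for 0.1 s counts; 10 mm shows the difference clearly
- tag_soft (a joint): how far the tag of the softest foot is pushed down into its holder, m: starts at 0 (up), 0.020 fully down; negative if pulled up. Slides straight down against 2.5 N of friction and stays where it is left
- pad_firm1 (a joint): how far the pad of one firmer foot (at any of the three places) is pressed down, m: 0 free, 0.015 at its stop; springs back. Gives from about 1 N on, then evenly with depth: 10 mm down, the softest needs about 4 N, the firmer about 8.5 and 10.5 N. A press of 3 mm or more kept for 0.1 s counts; 10 mm shows the difference clearly
- tag_firm1 (a joint): how far the tag of one firmer foot is pushed down into its holder, m: starts at 0 (up), 0.020 fully down; negative if pulled up. Slides straight down against 2.5 N of friction and stays where it is left
- pad_firm2 (a joint): how far the pad of the other firmer foot (at any of the three places) is pressed down, m: 0 free, 0.015 at its stop; springs back. Gives from about 1 N on, then evenly with depth: 10 mm down, the softest needs about 4 N, the firmer about 8.5 and 10.5 N. A press of 3 mm or more kept for 0.1 s counts; 10 mm shows the difference clearly
- tag_firm2 (a joint): how far the tag of the other firmer foot is pushed down into its holder, m: starts at 0 (up), 0.020 fully down; negative if pulled up. Slides straight down against 2.5 N of friction and stays where it is left
- media_bottle: bystander: loose amber bottle with blue cap, 60 mm across, 130 mm tall; origin: centre of its underside
- tip_box: bystander: loose green and clear pipette tip box, 85 x 120 x 67 mm; origin: centre of its underside
- tube_block: bystander: loose white tube block 50 x 100 x 40 mm with two orange-capped tubes, 87 mm tall in all; origin: centre of its underside

How it is judged:
On the way, in this order (a step that is already met when the one before it is completed fails the run):
1. with the hand over the left pad, a pad is pressed down 3 mm or more (horizontal distance between the grasp point and left_pad below 0.08 m and value of joint any of pad_soft, pad_firm1, pad_firm2 above 0.003 m), for 0.1 s.
2. with the hand over the middle pad, a pad is pressed down 3 mm or more (horizontal distance between the grasp point and middle_pad below 0.08 m and value of joint any of pad_soft, pad_firm1, pad_firm2 above 0.003 m), for 0.1 s.
3. with the hand over the right pad, a pad is pressed down 3 mm or more (horizontal distance between the grasp point and right_pad below 0.08 m and value of joint any of pad_soft, pad_firm1, pad_firm2 above 0.003 m), for 0.1 s.
4. the tag of the softest foot is pushed fully down (value of joint tag_soft above 0.017 m), for 0.1 s.
At the end, for the whole second after the job is handed in: the softest foot's tag is at least 17 mm down (of 20), the other two tags less than 5 mm down, all pads sprung back to within 2 mm, and the bottle, tip box and tube block upright within 0.1 rad, at rest and within 20 mm of where they started (value of joint tag_soft above 0.017 m and value of joint tag_firm1 between -0.004 and 0.005 m and value of joint tag_firm2 between -0.004 and 0.005 m and value of joint each of pad_soft, pad_firm1, pad_firm2 below 0.002 m and linear speed of each of media_bottle, tip_box, tube_block below 0.02 m/s and distance of each of media_bottle, tip_box, tube_block from where it was at the start of the episode below 0.02 m and angle between each of media_bottle, tip_box, tube_block's own z axis and vertical below 0.1 rad); the robot touches nothing.
It fails at once if the tag of a firmer foot is pushed down 5 mm or more (value of joint any of tag_firm1, tag_firm2 above 0.005 m).
It fails at once if any tag is pulled up by 4 mm or more (value of joint any of tag_soft, tag_firm1, tag_firm2 below -0.004 m).
It fails at once if a bystander is lifted 10 mm, shifted more than 20 mm or tipped more than 0.2 rad (height (world z) of any of media_bottle, tip_box, tube_block above 0.01 m or distance of any of media_bottle, tip_box, tube_block from where it was at the start of the episode above 0.02 m or angle between any of media_bottle, tip_box, tube_block's own z axis and vertical above 0.2 rad).
It also fails if it takes over 48 s, if anything falls off the work surface, if the arm or the gripper's body presses on something with over 40 N, if the wrist force passes 120 N, or if a joint passes its speed limit or range.

### The arm

A 6-joint arm with a two-finger parallel gripper is mounted at the origin on the work surface. World frame = base frame: x ahead of the robot, y to its left, z up, the work surface at z = 0. Lengths are in m, angles in rad, forces in N, time in s.
With the tool pointing down it reaches from about 0.375 to 0.9 m from the base axis. Payload 3.1 kg.
Tool frame: the origin (TCP) lies between the finger pads; the fingertips stand 11 mm ahead of it and the grasp point (between the pads) lies 8 mm behind it; z points along the fingers, y is the line along which they close (so a half turn about z gives the same grasp; the last joint's range is limited). The gripper opens to 87 mm and grips with 3 to 60 N. Pads are 19 mm wide; open, the fingers measure 117 mm over their backs; the gripper's body (75 mm by 190 mm) begins 51 mm behind the grasp point.
Start: joints at [-1.484, 0.527, 1.433, -0, 1.181, -0.178], TCP at [0.164, -0.603, 0.234] pointing down, gripper open.
Joint ranges: [-3.08, 3.08], [-0.75, 2.2], [0.22, 2.44], [-1.43, 4.57], [0, 2.65], [-2.85, 2.85]. Speed limits (rad/s): [2.79, 2.79, 3.14, 3.14, 3.14, 3.14].

### API

Orientations are given as a unit quaternion [x, y, z, w].
In Python, from rig import robot gives the robot as it stands.
- The arm moves only by the tool move_arm, never from a script. Its argument "moves" is text: rows parted by semicolons, each of 7 numbers parted by spaces: the shift along the tool's x, y, z in units of 100 mm (1.0 is 100 mm), then the turn, a rotation vector about the tool's x, y, z in units of 90 degrees (1.0 is 90 degrees), then the opening, from 0 (shut) to 1 (fully open). A call has 1 to 12 rows; each row is the pose to reach, as a shift and turn from the pose commanded when the call began, along the tool's axes at that moment; what a row does not reach only later rows make up. A row lasts 1/10 s, in which the tool goes at most 50 mm and 8.59 degrees, less where a joint would pass 70% of its speed; a pose out of reach is approached as far as the arm can. A call with a number of a shift or a turn outside -1 to 1 is refused whole. A call with a gripper value outside its range is refused whole. The fingers move at their own pace and stop on an object; "squeeze" is the grip in N (left out, the last holds). Time passes only in rows, so rows that repeat a pose let the fingers close. It gives the time, the measured TCP pose, the force, the opening and the grip force at its end, in the units of the state.
- robot.get_obs(): the state, without advancing time (a new reading comes with each control period).
- robot.camera(name): name is "side" or "top" or "wrist"; returns a dict with "image" (420x560x3 uint8, red, green, blue), "intrinsics" (3x3 intrinsics, pixels), "extrinsics" (4x4, takes a point from world to camera coordinates). Camera axes: x right, y up, looking along -z (the intrinsics and any distortion apply to the point x, -y, -z); pixel columns grow to the right and rows downward; lengths in m; the calibration is good to about 2 mm. A picture is of the moment at which its call begins. There is no depth.
- robot.hand_in(): hands the job in; it is judged then, once.
The state is a dict: "time": time; "q": joint angles; "joint_velocities": joint speeds; "joint_torque": joint torques, N m; "position": TCP position; "tool_rot": TCP orientation; "ft_force": force on the tool from outside, world axes, zero at the start; "moment": the same for the moment, N m; "grip_width": finger opening in m; "grip_force": force on a finger pad.
Only numpy, scipy, OpenCV 4.12 (cv2) and the standard library are available. Lean on these libraries where they do the work, as an engineer would, in place of code of your own. Each camera call takes 0.05 s, during which the arm holds its last target. There are 200 camera calls.

## Working session

There is one attempt and no reset: what is moved stays moved. The work goes in short steps, Python scripts to look and compute and a tool call to move; the robot and the scene stay as the last step left them, time stands still between calls to the robot, and variables do not carry over. Pictures are saved under pics/ and viewed, at most 10 in all, crops included, and the job is handed in when it is done.

Besides the shell and the picture viewer there is one more tool, called as name(argument=value, ...) on one line, values as JSON. move_arm: Moves the arm, as the interface text tells. Shifts and turns lie within -1 to 1; 1 stands for 100 mm of shift or 90 degrees of turn. Its arguments: {"type":"object","properties":{"moves":{"type":"string"},"squeeze":{"type":"number"}},"required":["moves"]}

```bash
mkdir -p pics; python3 - <<'E'
from rig import robot
import cv2,numpy as np,pickle
d={}
for n in ["top","side"]:
    c=robot.camera(n); d[n]=c; cv2.imwrite(f"pics/{n}0.png",c["image"][:,:,::-1])
    print(n,np.round(c["intrinsics"],1).tolist(),np.round(c["extrinsics"],3).tolist())
pickle.dump(d,open("cams.pkl","wb"))
o=robot.get_obs();print(o["time"],o["position"],o["tool_rot"],o["ft_force"],o["grip_width"])
E
```

```text
top [[394.0, 0.0, 280.1], [0.0, 394.0, 210.5], [0.0, 0.0, 1.0]] [[0.002, -1.0, 0.002, 0.009], [0.999, 0.002, 0.037, -0.608], [-0.037, 0.002, 0.999, -1.1], [0.0, 0.0, 0.0, 1.0]]
side [[440.1, 0.0, 275.2], [0.0, 440.1, 206.5], [0.0, 0.0, 1.0]] [[-0.935, -0.356, -0.0, 0.563], [0.269, -0.707, 0.655, -0.231], [-0.233, 0.612, 0.756, -1.365], [0.0, 0.0, 0.0, 1.0]]
0.1 [ 0.16412074 -0.60242629  0.23268621] [ 9.91180587e-01  1.32514669e-01  2.91708970e-05 -9.51525674e-04] [0.58367907 0.54664969 0.6419212 ] 0.08707869951079936
```

View pics/top0.png

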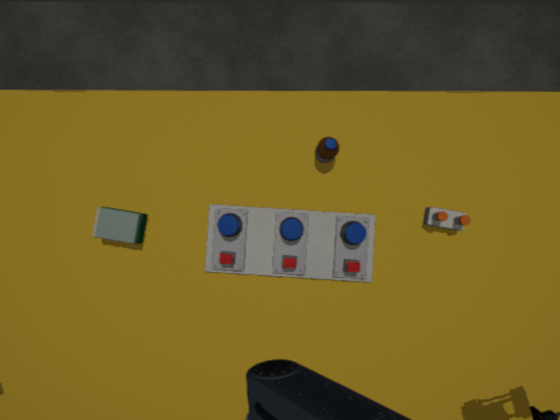

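View pics/side0.png

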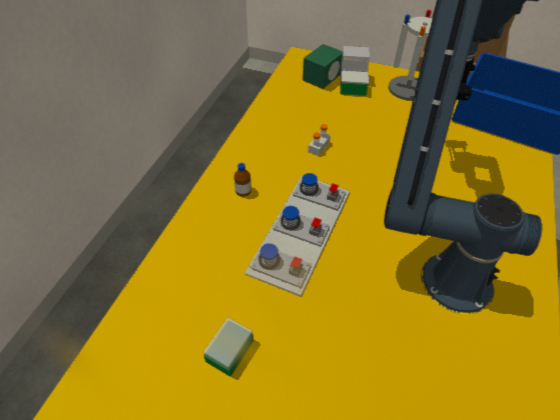

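```bash
cat > h.py <<'E'
import numpy as np,cv2
def ray(c,uv,z):
    K,E=np.array(c["intrinsics"]),np.array(c["extrinsics"])
    d=np.linalg.inv(K)@[uv[0],uv[1],1]; d=E[:3,:3].T@(d*[1,-1,-1]); o=-E[:3,:3].T@E[:3,3]
    return o+d*(z-o[2])/d[2]
def blobs(img,kind,amin=25):
    r,g,b=[img[...,i].astype(int) for i in range(3)]
    m=(b>r+50)&(b>g+30) if kind=="blue" else (r>g+90)&(r>b+90)&(g<60)
    n,_,s,ce=cv2.connectedComponentsWithStats(m.astype(np.uint8))
    return [(ce[i],s[i,4]) for i in range(1,n) if s[i,4]>=amin]
E
python3 - <<'E'
import pickle,numpy as np
from h import *
d=pickle.load(open("cams.pkl","rb"))
for n in d:
  for k,z in (("blue",.08),("red",.074)):
    for u,a in blobs(d[n]["image"],k): 
        if a<1500: print(n,k,u.round(1),a,ray(d[n],u,z).round(4))
E
```

```text
top blue [330.2 143.4] 80 [ 0.7842 -0.1228  0.08  ]
top blue [227.7 224.6] 324 [0.5678 0.1488 0.08  ]
top blue [291.5 228.5] 330 [ 0.5576 -0.0197  0.08  ]
top blue [355.3 232.7] 323 [ 0.547  -0.1883  0.08  ]
top red [225.6 258.5] 79 [0.4781 0.1547 0.074 ]
top red [289.2 262.5] 84 [ 0.4675 -0.014   0.074 ]
top red [352.9 266.5] 87 [ 0.4572 -0.1827  0.074 ]
side blue [240.8 166.3] 38 [ 0.7936 -0.1557  0.08  ]
side blue [309.1 179.1] 147 [ 0.5441 -0.1817  0.08  ]
side blue [290.4 212.4] 179 [ 0.5542 -0.0146  0.08  ]
side blue [268.4 250.4] 181 [0.5661 0.1523 0.08  ]
side red [333.4 187.4] 45 [ 0.4542 -0.1788  0.074 ]
side red [316.  222.1] 55 [ 0.4644 -0.0099  0.074 ]
```

move_arm(moves="0.95 -1 0 0 0 0.208 0; 0.95 -1 0 0 0 0.208 0; 0.95 -1 0 0 0 0.208 0; 0.95 -1 0 0 0 0.208 0; 0.95 -1 0 0 0 0.208 0", squeeze=10)

```text
time: 0.6
position: [0.23, -0.4811, 0.2336]
tool_rot: [1.0, -0.029, -0.0, 0.0]
ft_force: [0.0, -0.2, 0.5]
grip_width: 0.0549
grip_force: 0.0
```

move_arm(moves="0.45 -1 0 0 0 0 0; 0.45 -1 0 0 0 0 0; 0.45 -1 0 0 0 0 0")

```text
time: 0.9
position: [0.281, -0.3808, 0.233]
tool_rot: [1.0, -0.029, -0.001, -0.002]
ft_force: [-0.8, 0.2, -0.3]
grip_width: 0.0305
grip_force: 0.0
```

move_arm(moves="0.45 -1 0 0 0 0 0; 0.45 -1 0 0 0 0 0; 0.45 -1 0 0 0 0 0")

```text
time: 1.2
position: [0.3322, -0.2846, 0.2333]
tool_rot: [1.0, -0.029, -0.0, -0.001]
ft_force: [-0.3, -0.1, 0.1]
grip_width: 0.0075
grip_force: 0.0
```

move_arm(moves="0.45 -1 0 0 0 0 0; 0.45 -1 0 0 0 0 0; 0.45 -1 0 0 0 0 0")

```text
time: 1.5
position: [0.3839, -0.1884, 0.2336]
tool_rot: [1.0, -0.029, 0.0, -0.0]
ft_force: [0.4, -0.4, 0.5]
grip_width: 0.0005
grip_force: 0.0
```

move_arm(moves="0.45 -1 0 0 0 0 0; 0.45 -1 0 0 0 0 0; 0.45 -1 0 0 0 0 0")

```text
time: 1.8
position: [0.4359, -0.0919, 0.2337]
tool_rot: [1.0, -0.029, 0.001, 0.0]
ft_force: [-0.3, -0.4, 0.3]
grip_width: 0.0003
grip_force: 0.0
```

move_arm(moves="0.45 -1 0.4 0 0 0 0; 0.45 -1 0.4 0 0 0 0; 0.45 -1 0.4 0 0 0 0")

```text
time: 2.1
position: [0.4866, 0.0044, 0.1922]
tool_rot: [1.0, -0.03, 0.0, 0.0]
ft_force: [-0.5, -0.3, -0.4]
grip_width: 0.0002
grip_force: 0.0
```

move_arm(moves="0.45 -1 0.4 0 0 0 0; 0.45 -1 0.4 0 0 0 0; 0.45 -1 0.4 0 0 0 0; 0.45 -1 0.4 0 0 0 0; 0.45 -1 0.4 0 0 0 0; 0.45 -1 0.4 0 0 0 0")

```text
time: 2.7
position: [0.5357, 0.0989, 0.154]
tool_rot: [1.0, -0.031, 0.0, 0.0]
ft_force: [0.5, -0.2, -0.8]
grip_width: 0.0005
grip_force: 0.0
```

move_arm(moves="0.28 -0.53 0.2 0 0 0 0; 0.28 -0.53 0.2 0 0 0 0; 0.28 -0.53 0.2 0 0 0 0; 0.28 -0.53 0.2 0 0 0 0; 0.28 -0.53 0.2 0 0 0 0")

```text
time: 3.2
position: [0.5662, 0.1508, 0.1341]
tool_rot: [1.0, -0.031, -0.0, 0.0]
ft_force: [0.6, -0.2, -0.1]
grip_width: 0.0005
grip_force: 0.0
```

```bash
python3 - <<'E'
from rig import robot
import cv2,numpy as np
from h import *
c=robot.camera("wrist"); cv2.imwrite("pics/w1.png",c["image"][:,:,::-1])
for k,z in (("blue",.08),("red",.074)):
    for u,a in blobs(c["image"],k,200): print(k,u.round(1),a,ray(c,u,z).round(4))
o=robot.get_obs();print(o["position"],o["q"],o["ft_force"])
E
```

```text
blue [283.8 228.9] 4235 [0.5726 0.1487 0.08  ]
blue [531.4 234.1] 4130 [ 0.5591 -0.0126  0.08  ]
red [505.  344.5] 1035 [ 0.4681 -0.0116  0.074 ]
[0.56630418 0.15088596 0.13408249] [ 7.00070370e-02  6.05232695e-01  1.62103857e+00 -4.13470169e-04
  9.15486590e-01  1.70314412e+00] [ 0.06261464 -0.18417299  0.79994872]
```

View pics/w1.png

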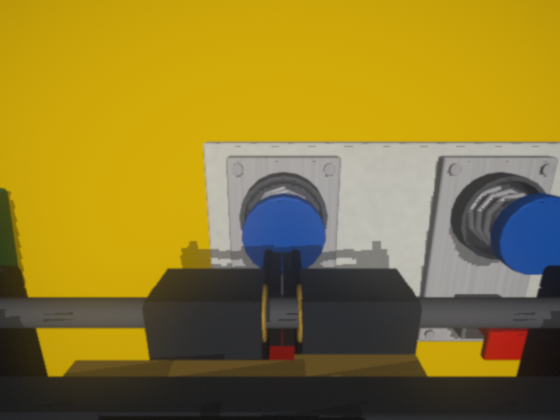

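The wrist view shows the fingertips above the left pad, which is centred near (284, 232) px. The middle pad is at (531, 234) and its tag at (505, 344), matching my estimates. Next I press the left pad.

move_arm(moves="0 0 0.35 0 0 0 0; 0 0 0.45 0 0 0 0; 0 0 0.5 0 0 0 0; 0 0 0.53 0 0 0 0; 0 0 0.53 0 0 0 0; 0 0 0.53 0 0 0 0; 0 0 0.53 0 0 0 0; 0 0 0.53 0 0 0 0")

```text
time: 4.05
position: [0.5669, 0.1521, 0.0811]
tool_rot: [1.0, -0.03, 0.0, 0.0]
ft_force: [-2.7, -1.9, 4.7]
grip_width: 0.0003
grip_force: 2.1
```

move_arm(moves="0 0 0 0 0 0 0")

```text
time: 4.15
position: [0.5669, 0.1521, 0.0809]
tool_rot: [1.0, -0.03, 0.0, -0.0]
ft_force: [-2.4, -0.9, 5.5]
grip_width: 0.0006
grip_force: 2.1
```

move_arm(moves="0 0 0 0 0 0 0")

```text
time: 4.25
position: [0.5668, 0.1521, 0.0807]
tool_rot: [1.0, -0.03, 0.0, 0.0]
ft_force: [-1.8, -1.0, 4.4]
grip_width: 0.0006
grip_force: 2.1
```

move_arm(moves="0 0 -0.5 0 0 0 0; 0 0 -0.5 0 0 0 0; 0 0 -0.5 0 0 0 0")

```text
time: 4.55
position: [0.5687, 0.1525, 0.1316]
tool_rot: [1.0, -0.031, 0.002, -0.001]
ft_force: [-0.4, -0.4, 0.3]
grip_width: 0.0003
grip_force: 0.0
```

move_arm(moves="0 0.85 0 0 0 0 0; 0 0.85 0 0 0 0 0; 0 0.85 0 0 0 0 0")

```text
time: 4.85
position: [0.5614, 0.0639, 0.1294]
tool_rot: [0.999, -0.033, -0.0, 0.0]
ft_force: [0.5, 0.4, -0.5]
grip_width: 0.0007
grip_force: 0.0
```

move_arm(moves="0 0.85 0 0 0 0 0; 0 0.85 0 0 0 0 0; 0 0.85 0 0 0 0 0; 0 0.85 0 0 0 0 0; 0 0.85 0 0 0 0 0")

```text
time: 5.35
position: [0.5562, -0.0164, 0.13]
tool_rot: [1.0, -0.03, -0.0, -0.0]
ft_force: [0.4, 0.3, 0.9]
grip_width: 0.0003
grip_force: 0.0
```

move_arm(moves="0 0 0.35 0 0 0 0; 0 0 0.42 0 0 0 0; 0 0 0.47 0 0 0 0; 0 0 0.5 0 0 0 0; 0 0 0.5 0 0 0 0; 0 0 0.5 0 0 0 0; 0 0 0.5 0 0 0 0; 0 0 0.5 0 0 0 0")

```text
time: 6.15
position: [0.5554, -0.0159, 0.082]
tool_rot: [1.0, -0.03, -0.001, -0.001]
ft_force: [-2.6, 2.4, 8.7]
grip_width: 0.0006
grip_force: 4.0
```

move_arm(moves="0 0 0 0 0 0 0")

```text
time: 6.25
position: [0.5554, -0.0159, 0.082]
tool_rot: [1.0, -0.03, -0.001, -0.001]
ft_force: [-3.6, 1.5, 8.0]
grip_width: 0.0004
grip_force: 4.0
```

move_arm(moves="0 0 0 0 0 0 0")

```text
time: 6.35
position: [0.5554, -0.0159, 0.082]
tool_rot: [1.0, -0.03, -0.001, -0.001]
ft_force: [-3.1, 2.9, 8.3]
grip_width: 0.0001
grip_force: 4.0
```

move_arm(moves="0 0 -0.5 0 0 0 0; 0 0 -0.5 0 0 0 0; 0 0 -0.5 0 0 0 0")

```text
time: 6.65
position: [0.5574, -0.0171, 0.1322]
tool_rot: [1.0, -0.03, 0.002, 0.0]
ft_force: [-0.3, -0.1, -0.7]
grip_width: 0.0007
grip_force: 0.0
```

move_arm(moves="0 0.85 0 0 0 0 0; 0 0.85 0 0 0 0 0; 0 0.85 0 0 0 0 0")

```text
time: 6.95
position: [0.5513, -0.1059, 0.1301]
tool_rot: [0.999, -0.032, 0.0, 0.001]
ft_force: [-0.6, 1.5, 0.3]
grip_width: 0.0007
grip_force: 0.0
```

move_arm(moves="0 0.85 0 0 0 0 0; 0 0.85 0 0 0 0 0; 0 0.85 0 0 0 0 0; 0 0.85 0 0 0 0 0; 0 0.85 0 0 0 0 0")

```text
time: 7.45
position: [0.5453, -0.1854, 0.13]
tool_rot: [1.0, -0.03, -0.001, -0.001]
ft_force: [-0.3, 0.4, 0.1]
grip_width: 0.0007
grip_force: 0.0
```

move_arm(moves="0 0 0.35 0 0 0 0; 0 0 0.42 0 0 0 0; 0 0 0.47 0 0 0 0; 0 0 0.5 0 0 0 0; 0 0 0.5 0 0 0 0; 0 0 0.5 0 0 0 0; 0 0 0.5 0 0 0 0; 0 0 0.5 0 0 0 0")

```text
time: 8.25
position: [0.545, -0.1849, 0.0822]
tool_rot: [1.0, -0.03, -0.001, -0.001]
ft_force: [-3.2, 2.6, 9.7]
grip_width: 0.0002
grip_force: 4.9
```

move_arm(moves="0 0 0 0 0 0 0")

```text
time: 8.35
position: [0.545, -0.1849, 0.0822]
tool_rot: [1.0, -0.03, -0.001, -0.001]
ft_force: [-3.0, 4.0, 10.0]
grip_width: 0.0006
grip_force: 4.9
```

move_arm(moves="0 0 -0.5 0 0 0 0; 0 0 -0.5 0 0 0 0; 0 0 -0.5 0 0 0 0")

```text
time: 8.65
position: [0.5469, -0.1869, 0.1323]
tool_rot: [1.0, -0.03, 0.001, 0.001]
ft_force: [-0.5, 0.5, -0.3]
grip_width: 0.0007
grip_force: 0.0
```

The left pad needs about 4.5 N, the middle about 8.3 N and the right about 10 N, so the left foot is the worn one. Next I go to its tag.

move_arm(moves="-0.22 -0.84 0 0 0 0 0; -0.22 -0.84 0 0 0 0 0; -0.22 -0.84 0 0 0 0 0")

```text
time: 8.95
position: [0.5252, -0.0967, 0.1294]
tool_rot: [1.0, -0.028, -0.004, -0.002]
ft_force: [-0.2, -0.8, 0.6]
grip_width: 0.0004
grip_force: 0.0
```

move_arm(moves="-0.22 -0.84 0 0 0 0 0; -0.22 -0.84 0 0 0 0 0; -0.22 -0.84 0 0 0 0 0")

```text
time: 9.25
position: [0.5091, -0.0129, 0.1297]
tool_rot: [1.0, -0.028, -0.003, -0.001]
ft_force: [0.4, 0.2, -0.6]
grip_width: 0.0008
grip_force: 0.0
```

move_arm(moves="-0.22 -0.84 0 0 0 0 0; -0.22 -0.84 0 0 0 0 0; -0.22 -0.84 0 0 0 0 0")

```text
time: 9.55
position: [0.4935, 0.0711, 0.13]
tool_rot: [1.0, -0.028, -0.002, -0.0]
ft_force: [-1.0, -0.3, -0.1]
grip_width: 0.0005
grip_force: 0.0
```

move_arm(moves="-0.23 -0.84 0 0 0 0 0; -0.23 -0.84 0 0 0 0 0; -0.23 -0.84 0 0 0 0 0; -0.23 -0.84 0 0 0 0 0; -0.23 -0.84 0 0 0 0 0")

```text
time: 10.05
position: [0.4786, 0.1522, 0.1304]
tool_rot: [1.0, -0.031, 0.0, 0.0]
ft_force: [-0.2, 0.4, 0.9]
grip_width: 0.0007
grip_force: 0.0
```

```bash
python3 - <<'E'
from rig import robot
import cv2
for n in ("wrist","side"):
    c=robot.camera(n); im=c["image"][:,:,::-1]
    if n=="side": im=cv2.resize(im[160:320,180:400],None,fx=3,fy=3)
    cv2.imwrite(f"pics/{n}2.png",im)
E
```

```text
(no output)
```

View pics/side2.png

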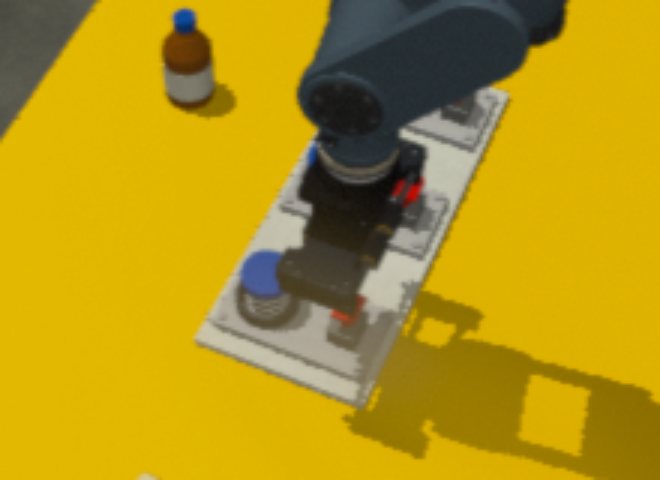

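View pics/wrist2.png

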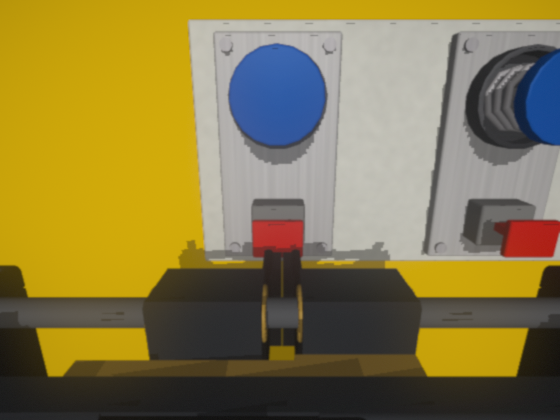

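The closed fingertips line up with the left tag: wrist columns 282 and 278 px. The side view shows them over it, with the other parts clear. Now I push it down.

move_arm(moves="-0.02 -0.02 0.35 0 0 0 0; -0.02 -0.02 0.45 0 0 0 0; -0.02 -0.02 0.52 0 0 0 0; -0.02 -0.02 0.58 0 0 0 0; -0.02 -0.02 0.64 0 0 0 0; -0.02 -0.02 0.68 0 0 0 0; -0.02 -0.02 0.68 0 0 0 0; -0.02 -0.02 0.68 0 0 0 0; -0.02 -0.02 0.68 0 0 0 0; -0.02 -0.02 0.68 0 0 0 0")

```text
time: 11.15
position: [0.476, 0.1553, 0.0652]
tool_rot: [1.0, -0.03, 0.001, 0.0]
ft_force: [-4.5, -4.1, 21.9]
grip_width: 0.0007
grip_force: 11.1
```

At its stop (22 N, tip at 54 mm). Now I back off upwards and check.

move_arm(moves="0 0 -0.2 0 0 0 0; 0 0 -0.6 0 0 0 0; 0 0 -1 0 0 0 0; 0 0 -1 0 0 0 0; 0 0 -1 0 0 0 0")

```text
time: 11.65
position: [0.4769, 0.1559, 0.1637]
tool_rot: [1.0, -0.03, 0.002, -0.0]
ft_force: [0.4, -0.0, -0.2]
grip_width: 0.0006
grip_force: 0.0
```

```bash
python3 - <<'E'
from rig import robot
import cv2
c=robot.camera("wrist"); cv2.imwrite("pics/w3.png",c["image"][:,:,::-1])
E
```

```text
(no output)
```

View pics/w3.png

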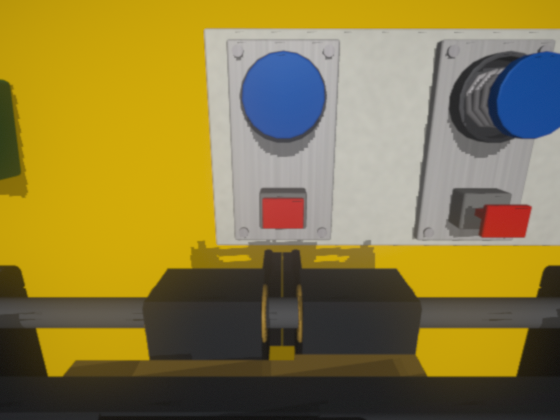

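The left tag at (283, 212) px now sits flush on its holder, while the middle tag at (505, 221) still stands up. The left pad has sprung back and the hand is clear.

```bash
python3 -c "
from rig import robot
print(robot.hand_in())"
```

```text
the job is handed in; nothing more can be done
None
```

The left foot is the softest (about 4.5 N at 10 mm, against about 8.3 N for the middle and 10 N for the right); I pushed its tag fully down, left the other two tags untouched, and handed the job in, but no verdict came back.

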